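Gauge a tea brick on the sloping board

TASK

Find out how thick the tea brick is: lay it flat in the middle of the sloping board, lengthwise up the slope with its end against the bottom ledge, and let go of it. Then set the yellow-topped gauge squarely astride the middle of the brick, both legs flat on the board so that its sprung foot is pushed up by the brick, keep it there for a good second, and stand it back upright in the middle of its round cork mat. Do not push about or knock over the cups, the pepper mill or the honey jar.

Things in the scene. Friction and masses are not known exactly. Their poses are not given: they have to be found in the camera images.
- brick: Dark brown pressed-tea brick with a green paper band round its middle, 120 (its x) x 50 (y) x 34 (z) mm. Origin at the centre of its underside. It starts lying flat on the worktop to one side of the sloping board.
- bed: Fixed wooden board 170 (x) by 190 (y) mm, sloping up at 30 degrees, low edge towards the robot. Origin: centre of the sloping surface, 75 mm above the worktop; x up the slope, y across, z normal to it. Along the low edge a dark ledge stands 16 mm above the surface, inner face at x = -73 mm: the brick lying against it has its origin at x = -13, y = 0, z = 0.
- gauge: Loose gauge, 0.35 kg, standing on the mat. Origin midway between the soles of its legs, z up, y along the bridge. Legs at y = +-37 to +-51 mm, 34 deep in x; bridge bar z = 52 to 66, 102 long; on its middle a yellow grip block 34 x 34, z = 66 to 110. Half a turn about z makes no difference. Red pin out of the top: to z = 114 at rest, 140 on the brick.
- foot (a joint): Gauge reading, m: how far the sprung steel foot disc (28 mm wide, between the legs) has been pushed up. 0 at rest (its underside 8 mm above the soles), stop at 0.036. Seated over a block of thickness t it reads t - 0.008, so 0.026 for this brick. The spring pushes the foot down with 1 to 3 N.
- foot_tip (a point): Centre of the underside of the gauge's foot.
- mat: Fixed round cork mat, 160 mm diameter, 4 mm thick: the gauge's place, on the other side of the board from the brick (which side is which varies). Origin at the centre of its underside, on the worktop.
- cup_a: White ceramic cup, 80 mm wide, 75 mm high, loose bystander; origin at the centre of its underside.
- cup_b: Blue ceramic cup, the same size, bystander; origin at the centre of its underside.
- mill: Dark wooden pepper mill, 54 mm wide, 188 mm high, bystander close behind the mat; origin at the centre of its underside.
- honey: Honey jar, 68 mm wide, 100 mm high, bystander between robot and board; origin at the centre of its underside.
Mind the look-alikes: they are no part of the job. Several things look just like the mat: the one meant starts farthest to the robot's right. Of the things that look like the brick, the larger one is meant.

How it is judged:
By the outcome, as a careful person would: the job done as asked, in the order asked, and still so for the second after the job is handed in, with the robot touching nothing.
It also fails if it takes over 66 s, if anything falls off the work surface, if the arm or the gripper's body presses on something with over 40 N, if the wrist force passes 120 N, or if a joint passes its speed limit or range.

ROBOT

A 6-joint arm with a two-finger parallel gripper is mounted at the origin on the work surface. World frame = base frame: x ahead of the robot, y to its left, z up, the work surface at z = 0. Lengths are in m, angles in rad, forces in N, time in s.
With the tool pointing down it reaches from about 0.25 to 0.725 m from the base axis. Payload 4 kg.
Tool frame: the origin (TCP) lies at the very end of the fingers, on their centre line; the grasp point (between the pads) lies 19 mm behind it; z points along the fingers, y is the line along which they close (so a half turn about z gives the same grasp; the last joint's range is limited). The gripper opens to 85 mm and grips with 20 to 120 N. Pads are 22 mm wide; open, the fingers measure 114 mm over their backs; the gripper's body (76 mm by 85 mm) begins 54 mm behind the grasp point. The pads swing forward as they close: fully open they stand 13 mm farther back than shut.
Start: joints at [1.307, 0.241, 0.005, 1.335, 0, 1.571], TCP at [0.13, 0.483, 0.231] pointing down, gripper open.
Joint ranges: [-2.72, 2.72], [-1.05, 1.87], [-1.09, 1.28], [-1.99, 2.15], [-1.42, 1.44], [-3.14, 3.14]. Speed limits (rad/s): [2.79, 2.79, 3.14, 3.14, 3.14, 3.14].

INTERFACE

Orientations are given as a unit quaternion [x, y, z, w].
In Python, from workcell import monitor, viewer, job gives the robot as it stands.
- The arm moves only by the tool arm_command, never from a script. Its argument "increments" is a list of rows, each an object of numbers: "dx", "dy", "dz": the shift along the tool's x, y, z in cm; "wx", "wy", "wz": the turn, a rotation vector about the tool's x, y, z in rad; "grip": the finger opening in cm, from 0 to 8.54. In form: [{"dx": .., "dy": .., "dz": .., "wx": .., "wy": .., "wz": .., "grip": ..}, ...]. A call has 1 to 10 rows; each row is the pose to reach, as a shift and turn from the pose commanded when the call began, along the tool's axes at that moment; what a row does not reach only later rows make up. A row lasts 1/10 s, in which the tool goes at most 50 mm and 8.59 degrees, less where a joint would pass 70% of its speed; a pose out of reach is approached as far as the arm can. A call with a gripper value outside its range is refused whole. The fingers move at their own pace and stop on an object; the grip force is fixed at half the most. Time passes only in rows, so rows that repeat a pose let the fingers close. It gives the time, the measured TCP pose, the force, the opening and the grip force at its end, in the units of the state.
- monitor.get_obs(): the state, without advancing time (a new reading comes with each control period).
- viewer.camera(name): name is "scene" or "top" or "wrist"; returns (picture, depth): 420x560x3 uint8, red, green, blue; 420x560 float32, m along the optical axis (not along the pixel's ray), 0 where there is no reading.
- viewer.get_calibration(name): a dict with "fovy" (degrees; the focal length in pixels is half the picture's height over the tangent of half this angle, whatever the lens; pixels are square), "cx", "cy" (the principal point, pixels), "dist_coeffs" ([k1, k2, p1, p2, k3] as OpenCV has them; the pictures are not rectified), "view" (4x4, takes a point from world to camera coordinates). Camera axes: x right, y up, looking along -z (the intrinsics and any distortion apply to the point x, -y, -z); pixel columns grow to the right and rows downward; lengths in m; the calibration is good to about 2 mm. A picture is of the moment at which its call begins: read the wrist's pose just before it. get_calibration takes no time and is no camera call; for the wrist camera it gives the pose at the moment of the call.
- job.job_done(): hands the job in; it is judged then, once.
The state is a dict: "clock": time; "joint_pos": joint angles; "joint_vel": joint speeds; "tau": joint torques, N m; "eef_pos": TCP position; "tool_rot": TCP orientation; "ft_force": force on the tool from outside, world axes, zero at the start; "ft_torque": the same for the moment, N m; "grip_width": finger opening in m; "grasp_force": force on a finger pad.
Only numpy, scipy, OpenCV 4.12 (cv2) and the standard library are available. Lean on these libraries where they do the work, as an engineer would, in place of code of your own. Each camera call takes 0.05 s, during which the arm holds its last target. There are 200 camera calls.

## Working session

There is one attempt and no reset: what is moved stays moved. The work goes in short steps, Python scripts to look and compute and a tool call to move; the robot and the scene stay as the last step left them, time stands still between calls to the robot, and variables do not carry over. Pictures are saved under pics/ and viewed, at most 10 in all, crops included, and the job is handed in when it is done.

Besides the shell and the picture viewer there is one more tool, called by a JSON object that holds its "api" and its "payload", one argument or row to a line. arm_command: Moves the arm, as the interface text tells. Its arguments: {"type":"object","properties":{"increments":{"type":"array","items":{"type":"object","properties":{"dx":{"type":"number"},"dy":{"type":"number"},"dz":{"type":"number"},"wx":{"type":"number"},"wy":{"type":"number"},"wz":{"type":"number"},"grip":{"type":"number"}}}}},"required":["increments"]}

```bash
mkdir -p pics; cat > h.py <<'E'
import numpy as np, cv2, json
from scipy.spatial.transform import Rotation as R
from workcell import monitor, viewer, job
def K(c):
    f=210/np.tan(np.radians(c['fovy']/2)); return np.array([[f,0,c['cx']],[0,f,c['cy']],[0,0,1.]])
def shot(n):
    c=viewer.get_calibration(n); im,d=viewer.camera(n); return im,d,c
def ray(c,px):
    p=cv2.undistortPoints(np.float64(px).reshape(-1,1,2),K(c),np.float64(c['dist_coeffs'])).reshape(-1,2)
    V=np.array(c['view']); r=np.c_[p[:,0],-p[:,1],-np.ones(len(p))]
    return -V[:3,:3].T@V[:3,3], r@V[:3,:3]
def onplane(c,px,z):
    o,d=ray(c,px); return o+d*((z-o[2])/d[:,2])[:,None]
def cloud(c,d):
    h,w=d.shape; u,v=np.meshgrid(np.arange(w),np.arange(h))
    o,r=ray(c,np.c_[u.ravel(),v.ravel()]); P=o+r*d.reshape(-1,1); P[d.ravel()<=0]=np.nan
    return P.reshape(h,w,3)
def save(n,im): cv2.imwrite('pics/'+n,im[:,:,::-1])
def toolrel(target_p,target_R):
    o=monitor.get_obs(); Rt=R.from_quat(o['tool_rot'])
    return Rt.inv().apply(np.array(target_p)-o['eef_pos'])*100,(Rt.inv()*target_R).as_rotvec()
E
python3 - <<'E'
from h import *
for n in ['top','scene']:
    im,d,c=shot(n); save(n+'1.png',im); np.savez(n+'1.npz',im=im,d=d); json.dump({k:np.array(v).tolist() for k,v in c.items()},open(n+'1.json','w'))
    print(n,c)
print(monitor.get_obs())
E
```

```text
top {'fovy': 48.69563806326886, 'cx': 266.7824376422533, 'cy': 205.7499277362721, 'dist_coeffs': array([-0.16234914,  0.        ,  0.        ,  0.        ,  0.        ]), 'view': array([[ 2.21112924e-02, -9.99754989e-01, -1.02559651e-03,
        -1.15391387e-02],
       [ 9.95747170e-01,  2.19308601e-02,  8.94796623e-02,
        -4.73896583e-01],
       [-8.94352467e-02, -2.99974580e-03,  9.95988122e-01,
        -1.36409884e+00],
       [ 0.00000000e+00,  0.00000000e+00,  0.00000000e+00,
         1.00000000e+00]])}
scene {'fovy': 47.456662789707124, 'cx': 288.29895687529927, 'cy': 214.81411550996086, 'dist_coeffs': array([-0.08332322,  0.        ,  0.        ,  0.        ,  0.        ]), 'view': array([[-0.1332618 ,  0.99107061, -0.00450884,  0.05983938],
       [-0.84206443, -0.11082454,  0.52786874,  0.35480038],
       [ 0.52265551,  0.07414148,  0.84931399, -1.556319  ],
       [ 0.        ,  0.        ,  0.        ,  1.        ]])}
{'clock': 0.1, 'joint_pos': array([1.30697988e+00, 2.41336719e-01, 3.83203424e-03, 1.33520312e+00,
       2.67197330e-05, 1.57077791e+00]), 'joint_vel': array([-0.00112385, -0.00144979,  0.00348745, -0.00055306, -0.00075972,
        0.00078481]), 'tau': array([ 4.25931048e-04, -3.73138547e+01,  2.53010041e+01,  1.08952430e-02,
        8.42100098e-05, -1.30372353e-06]), 'eef_pos': array([0.13022431, 0.48214293, 0.23049217]), 'tool_rot': array([ 1.31516850e-01,  9.91313474e-01, -9.45678140e-04, -1.38957112e-04]), 'ft_force': array([0.47400226, 0.10641079, 0.26906673]), 'ft_torque': array([-0.0114347 ,  0.02440018, -0.02456939]), 'grasp_force': 0.0, 'grip_width': 0.0856239610865315}
```

View pics/top1.png

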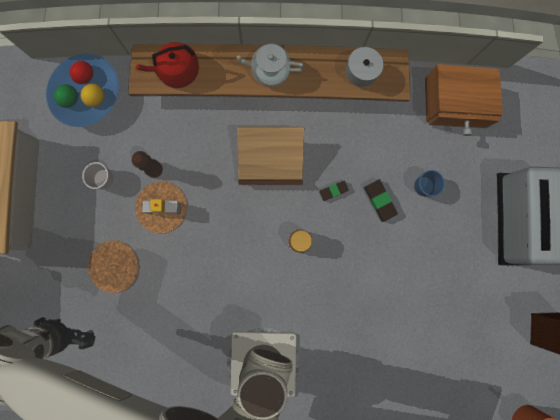

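View pics/scene1.png

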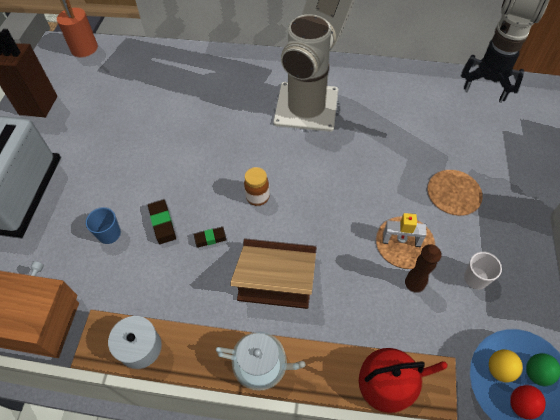

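The top view shows two cork mats, at (161,207) and (113,266). The one at (161,207) is farther to the robot's right (image right is -y) and carries the gauge, so it is the mat meant. There are two bricks, at (334,190) and (381,200), and the larger one at (381,200) is meant. The board is at (270,155), honey jar at (301,240), mill at (142,160), white cup at (96,175) and blue cup at (429,184). I'll measure them and check one enlarged crop.

```bash
cat > m1.py <<'E'
from h import *
def ld(n):
    z=np.load(n+'1.npz'); return z['im'],z['d'],json.load(open(n+'1.json'))
im,d,c=ld('top'); P=cloud(c,d)
Z=P[...,2]
def pts(u0,u1,v0,v1,f):
    m=np.zeros(Z.shape,bool); m[v0:v1,u0:u1]=True
    return P[m&f(Z)]
print('floor',np.nanmedian(pts(200,260,220,300,lambda z:z>-1)[:,2]))
def rect(name,p):
    r=cv2.minAreaRect(np.float32(p[:,:2]*1000)); print(name,len(p),np.round(r[0],1),np.round(r[1],1),round(r[2],1),'z',np.round(np.percentile(p[:,2],[5,50,95])*1000,1))
rect('big',pts(360,402,172,228,lambda z:(z>.025)&(z<.045)))
rect('small',pts(315,352,176,205,lambda z:(z>.018)&(z<.045)))
rect('bridge',pts(135,185,195,220,lambda z:(z>.055)&(z<.08)))
rect('block',pts(135,185,190,220,lambda z:(z>.1)))
rect('honey',pts(285,316,225,257,lambda z:z>.09))
rect('mill',pts(128,152,145,172,lambda z:z>.14))
rect('cupw',pts(78,112,158,192,lambda z:z>.065))
rect('cupb',pts(412,447,168,202,lambda z:z>.065))
p=pts(230,310,120,178,lambda z:(z>.03)&(z<.135)); rect('board',p)
q=pts(245,296,135,172,lambda z:(z>.03)&(z<.135))
A=np.c_[q[:,:2],np.ones(len(q))]; s=np.linalg.lstsq(A,q[:,2],rcond=None)[0]; print('plane',s,'slope',np.degrees(np.arctan(np.hypot(*s[:2]))),'az',np.degrees(np.arctan2(s[1],s[0])))
hsv=cv2.cvtColor(im,cv2.COLOR_RGB2HSV)
for nm,(u0,u1,v0,v1) in dict(mat=(130,192,175,240),mat2=(84,144,236,298)).items():
    m=cv2.inRange(hsv,(3,90,60),(22,255,255)); k=np.zeros_like(m); k[v0:v1,u0:u1]=m[v0:v1,u0:u1]
    cn=np.vstack([x for x in cv2.findContours(k,0,2)[0] if len(x)>5]); h=cv2.convexHull(cn).reshape(-1,2)
    w=onplane(c,h,.004)[:,:2]; e=cv2.fitEllipse(np.float32(w*1000)); print(nm,e)
a=cv2.resize(im[160:240,120:200],None,fx=5,fy=5,interpolation=2);b=cv2.resize(im[160:240,310:390+15],(475,400),interpolation=2)
save('crop1.png',np.hstack([a[:,:325],b]))
E
python3 m1.py
```

```text
floor -0.00011040230986814059
big 684 [ 500.1 -344.1] [120.9  56. ] 27.0 z [29.4 33.9 38.9]
small 297 [ 527.  -201.9] [34.3 82.6] 23.8 z [19.7 23.5 28.2]
bridge 283 [462.1 311.3] [ 34.9 102.5] 0.6 z [58.6 69.5 75.3]
block 148 [461.5 310.1] [33.7 31. ] 1.0 z [104.3 114.2 118.5]
honey 354 [372.8 -97.9] [57.4 57.8] 45.6 z [ 95.5  99.7 104. ]
mill 257 [581.1 349.1] [45.5 46.3] 58.2 z [145.6 175.9 188.3]
cupw 161 [549.7 508.1] [79. 79.] 89.0 z [65.8 73.7 78.4]
cupb 156 [ 549.4 -485.5] [79.1 77.9] 71.5 z [67.7 73.3 78.6]
board 3340 [624.6  -6.9] [135.2 190.8] 1.2 z [ 44.2  80.3 114.1]
plane [ 0.5749211  0.0099099 -0.2794181] slope 29.899181666631726 az 0.9875085556648591
mat ((465.4529724121094, 322.9798278808594), (157.30247497558594, 157.89804077148438), 41.76094436645508)
mat2 ((279.9888000488281, 465.75408935546875), (158.15591430664062, 158.26052856445312), 88.01949310302734)
```

View pics/crop1.png

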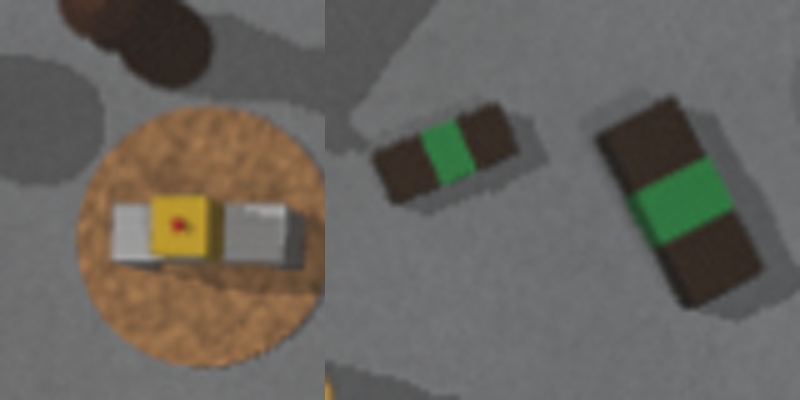

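The crop confirms both choices: the gauge stands on the right-hand mat, and the larger brick is the right one at about 121 × 53 mm (the other is 82 × 34). The measured heights match the given sizes. Next I'll work out the first move, to above the brick.

```bash
cat >> h.py <<'E'
def Rd(yaw,pitch=0):
    """tool x at world yaw (deg), tool z down; pitch deg tips tool z forward (+x) about world y"""
    x=np.array([np.cos(np.radians(yaw)),np.sin(np.radians(yaw)),0]); z=np.array([0,0,-1.])
    return R.from_euler('y',-pitch,degrees=True)*R.from_matrix(np.c_[x,np.cross(z,x),z])
def go(p,rot):
    a,b=toolrel(p,rot); print('cm',np.round(a,2),'rad',np.round(b,3))
E
python3 -c "
from h import *
go([.50,-.344,.16],Rd(207)); print(Rd(180,30).as_matrix()); print(viewer.get_calibration('wrist'))"
```

```text
cm [-57.24 -70.1    7.18] rad [-0.002 -0.001 -0.735]
[[-8.66025404e-01  1.06057524e-16  5.00000000e-01]
 [ 1.22464680e-16  1.00000000e+00  0.00000000e+00]
 [-5.00000000e-01  6.12323400e-17 -8.66025404e-01]]
{'fovy': 58.701913569860295, 'cx': 282.19034199048303, 'cy': 208.29699569781627, 'dist_coeffs': array([-0.04495638,  0.        ,  0.        ,  0.        ,  0.        ]), 'view': array([[ 0.26116289,  0.96529031, -0.00292696, -0.49843141],
       [-0.91371198,  0.24622797, -0.32326799,  0.04199125],
       [-0.31132676,  0.0871    ,  0.94630293, -0.3811437 ],
       [ 0.        ,  0.        ,  0.        ,  1.        ]])}
```

{"api": "arm_command", "payload": {
  "increments": [
    {"dx":-2,"dy":-2,"wz":-0.05},
    {"dx":-5,"dy":-5,"wz":-0.1},
    {"dx":-8,"dy":-8.5,"wz":-0.15},
    {"dx":-11,"dy":-12,"wz":-0.2},
    {"dx":-14,"dy":-15.5,"wz":-0.25},
    {"dx":-17,"dy":-19,"wz":-0.3},
    {"dx":-20,"dy":-22.5,"wz":-0.35},
    {"dx":-23,"dy":-26,"wz":-0.4},
    {"dx":-26,"dy":-29.5,"wz":-0.45},
    {"dx":-29,"dy":-33,"wz":-0.5}
  ]
}}

```text
validation failed for argument at $.in...
```

```bash
python3 -c "
from h import *
go([.50,-.344,.16],Rd(207)); print(monitor.get_obs()['joint_pos'])"
```

```text
cm [-57.24 -70.1    7.18] rad [-0.002 -0.001 -0.735]
[1.30697988e+00 2.41336719e-01 3.83203424e-03 1.33520312e+00
 2.67197330e-05 1.57077791e+00]
```

{"api": "arm_command", "payload": {
  "increments": [
    {"dx":-2,"dy":-2,"dz":0,"wx":0,"wy":0,"wz":-0.05,"grip":8.5},
    {"dx":-5,"dy":-5,"dz":0,"wx":0,"wy":0,"wz":-0.1,"grip":8.5},
    {"dx":-8,"dy":-8.5,"dz":0,"wx":0,"wy":0,"wz":-0.15,"grip":8.5},
    {"dx":-11,"dy":-12,"dz":0,"wx":0,"wy":0,"wz":-0.2,"grip":8.5},
    {"dx":-14,"dy":-15.5,"dz":0,"wx":0,"wy":0,"wz":-0.25,"grip":8.5},
    {"dx":-17,"dy":-19,"dz":0,"wx":0,"wy":0,"wz":-0.3,"grip":8.5},
    {"dx":-20,"dy":-22.5,"dz":0,"wx":0,"wy":0,"wz":-0.35,"grip":8.5},
    {"dx":-23,"dy":-26,"dz":0,"wx":0,"wy":0,"wz":-0.4,"grip":8.5},
    {"dx":-26,"dy":-29.5,"dz":0,"wx":0,"wy":0,"wz":-0.45,"grip":8.5},
    {"dx":-29,"dy":-33,"dz":0,"wx":0,"wy":0,"wz":-0.5,"grip":8.5}
  ]
}}

```text
clock: 1.1
eef_pos: [0.3244, 0.0867, 0.2313]
tool_rot: [-0.119, 0.993, 0.0, 0.0]
ft_force: [0.7, 0.3, -0.2]
grip_width: 0.0851
grasp_force: 0.0
```

```bash
python3 -c "
from h import *
go([.50,-.344,.16],Rd(207)); print(monitor.get_obs()['joint_pos'])"
```

```text
cm [ -6.88 -46.     7.13] rad [ 0.     0.    -0.233]
[ 2.61060380e-01 -8.91045102e-02 -3.56952546e-01  1.30256782e+00
  7.15504032e-05  2.24750959e-02]
```

{"api": "arm_command", "payload": {
  "increments": [
    {"dx":-0.6,"dy":-4,"dz":0,"wx":0,"wy":0,"wz":-0.02,"grip":8.5},
    {"dx":-1.2,"dy":-8.5,"dz":0,"wx":0,"wy":0,"wz":-0.04,"grip":8.5},
    {"dx":-2,"dy":-13.5,"dz":0,"wx":0,"wy":0,"wz":-0.07,"grip":8.5},
    {"dx":-2.7,"dy":-18.5,"dz":0,"wx":0,"wy":0,"wz":-0.1,"grip":8.5},
    {"dx":-3.5,"dy":-23.5,"dz":0.5,"wx":0,"wy":0,"wz":-0.12,"grip":8.5},
    {"dx":-4.2,"dy":-28.5,"dz":1.5,"wx":0,"wy":0,"wz":-0.15,"grip":8.5},
    {"dx":-5,"dy":-33.5,"dz":2.5,"wx":0,"wy":0,"wz":-0.17,"grip":8.5},
    {"dx":-5.8,"dy":-38.5,"dz":4,"wx":0,"wy":0,"wz":-0.2,"grip":8.5},
    {"dx":-6.4,"dy":-43,"dz":5.5,"wx":0,"wy":0,"wz":-0.22,"grip":8.5},
    {"dx":-6.9,"dy":-46,"dz":7.1,"wx":0,"wy":0,"wz":-0.233,"grip":8.5}
  ]
}}

```text
clock: 2.1
eef_pos: [0.4995, -0.3455, 0.1592]
tool_rot: [-0.232, 0.973, -0.0, 0.0]
ft_force: [0.9, 0.1, 0.1]
grip_width: 0.085
grasp_force: 0.0
```

```bash
cat > m2.py <<'E'
from h import *
im,d,c=shot('wrist'); save('w1.png',im); P=cloud(c,d)
print(monitor.get_obs()['eef_pos'],monitor.get_obs()['joint_pos'])
z=P[...,2]; near=np.hypot(P[...,0]-.5,P[...,1]+.344)<.09
hsv=cv2.cvtColor(im,cv2.COLOR_RGB2HSV)
p=P[(z>.026)&(z<.042)&near]
print(cv2.minAreaRect(np.float32(p[:,:2]*1000)),np.percentile(p[:,2],[5,50,95]))
m=cv2.inRange(hsv,(45,100,30),(80,255,255)); 
cn=max(cv2.findContours(m,0,2)[0],key=cv2.contourArea); M=cv2.moments(cn); print('band px',M['m10']/M['m00'],M['m01']/M['m00'])
f=P[(m>0)&(z>.03)]; print('band',np.nanmedian(f,0))
E
python3 m2.py
```

```text
[ 0.49955666 -0.34891578  0.15406429] [-0.60850218  0.49915405  0.18096657  1.25519563 -0.00237584 -1.07406691]
((497.77630615234375, -344.64385986328125), (120.2142333984375, 50.18425750732422), 28.18535041809082) [0.03231855 0.03370822 0.03485935]
band px 284.82228793413344 196.4487157186757
band [ 0.4972604  -0.34469537  0.03396018]
```

View pics/w1.png

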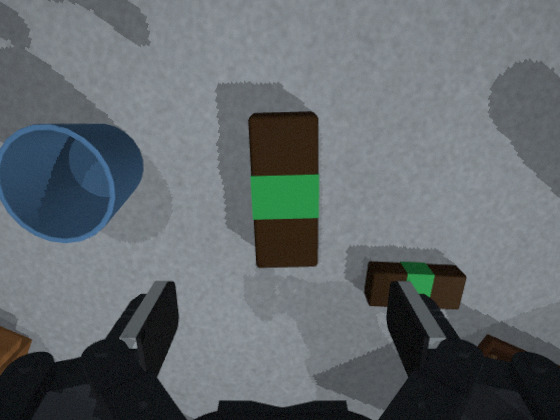

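The wrist view shows the brick between the open fingers, centred near (284,197), with the small look-alike at (415,285) and the blue cup at (65,180). The brick measures 120 × 50 × 34 mm at (0.4977, -0.3446), yaw 28.2°.

```bash
python3 -c "
from h import *
go([.4977,-.3446,.004],Rd(208.2))"
```

```text
cm [-0.08  0.45 15.01] rad [ 0.001 -0.003 -0.027]
```

{"api": "arm_command", "payload": {
  "increments": [
    {"dx":-0.1,"dy":0.2,"dz":1,"wx":0,"wy":0,"wz":-0.02,"grip":8.5},
    {"dx":-0.1,"dy":0.2,"dz":3,"wx":0,"wy":0,"wz":-0.02,"grip":8.5},
    {"dx":-0.1,"dy":0.2,"dz":5,"wx":0,"wy":0,"wz":-0.02,"grip":8.5},
    {"dx":-0.1,"dy":0.2,"dz":7,"wx":0,"wy":0,"wz":-0.02,"grip":8.5},
    {"dx":-0.1,"dy":0.2,"dz":9,"wx":0,"wy":0,"wz":-0.02,"grip":8.5},
    {"dx":-0.1,"dy":0.2,"dz":10,"wx":0,"wy":0,"wz":-0.02,"grip":8.5},
    {"dx":-0.1,"dy":0.2,"dz":10,"wx":0,"wy":0,"wz":-0.02,"grip":8.5},
    {"dx":-0.1,"dy":0.2,"dz":10,"wx":0,"wy":0,"wz":-0.02,"grip":8.5}
  ]
}}

```text
clock: 2.95
eef_pos: [0.4993, -0.3399, 0.0611]
tool_rot: [-0.243, 0.97, -0.0, 0.0]
ft_force: [0.1, 0.4, 0.5]
grip_width: 0.0848
grasp_force: 0.0
```

```bash
python3 -c "
from h import *
go([.4977,-.3446,.004],Rd(208.2)); print(monitor.get_obs()['eef_pos'])"
```

```text
cm [ 0.36 -0.33  5.71] rad [-0.001  0.    -0.002]
[ 0.49929884 -0.33992929  0.06112788]
```

{"api": "arm_command", "payload": {
  "increments": [
    {"dx":0.3,"dy":-0.3,"dz":1.5,"wx":0,"wy":0,"wz":0,"grip":8.5},
    {"dx":0.3,"dy":-0.3,"dz":3,"wx":0,"wy":0,"wz":0,"grip":8.5},
    {"dx":0.3,"dy":-0.3,"dz":4.5,"wx":0,"wy":0,"wz":0,"grip":8.5},
    {"dx":0.3,"dy":-0.3,"dz":5.4,"wx":0,"wy":0,"wz":0,"grip":8.5},
    {"dx":0.3,"dy":-0.3,"dz":5.7,"wx":0,"wy":0,"wz":0,"grip":8.5},
    {"dx":0.3,"dy":-0.3,"dz":5.7,"wx":0,"wy":0,"wz":0,"grip":8.5},
    {"dx":0.3,"dy":-0.3,"dz":5.7,"wx":0,"wy":0,"wz":0,"grip":8.5}
  ]
}}

```text
clock: 3.65
eef_pos: [0.4984, -0.3448, 0.0043]
tool_rot: [-0.242, 0.97, -0.001, 0.001]
ft_force: [-0.5, -0.6, 0.6]
grip_width: 0.0853
grasp_force: 0.0
```

```bash
python3 -c "
from h import *
go([.4977,-.3446,.004],Rd(208.2)); print(monitor.get_obs()['eef_pos'])"
```

```text
cm [0.06 0.05 0.03] rad [-0.001  0.001 -0.003]
[ 0.49843612 -0.34478321  0.00425761]
```

Well aligned, so I'll close, then lift.

{"api": "arm_command", "payload": {
  "increments": [
    {"dx":0,"dy":0,"dz":0,"wx":0,"wy":0,"wz":0,"grip":4},
    {"dx":0,"dy":0,"dz":0,"wx":0,"wy":0,"wz":0,"grip":4},
    {"dx":0,"dy":0,"dz":0,"wx":0,"wy":0,"wz":0,"grip":4},
    {"dx":0,"dy":0,"dz":0,"wx":0,"wy":0,"wz":0,"grip":4},
    {"dx":0,"dy":0,"dz":0,"wx":0,"wy":0,"wz":0,"grip":4},
    {"dx":0,"dy":0,"dz":0,"wx":0,"wy":0,"wz":0,"grip":4},
    {"dx":0,"dy":0,"dz":0,"wx":0,"wy":0,"wz":0,"grip":4},
    {"dx":0,"dy":0,"dz":0,"wx":0,"wy":0,"wz":0,"grip":4}
  ]
}}

```text
clock: 4.45
eef_pos: [0.4983, -0.3448, 0.0041]
tool_rot: [-0.242, 0.97, -0.001, 0.0]
ft_force: [-0.2, -0.0, 6.0]
grip_width: 0.0489
grasp_force: 64.7
```

{"api": "arm_command", "payload": {
  "increments": [
    {"dx":0,"dy":0,"dz":-1,"wx":0,"wy":0,"wz":0,"grip":4},
    {"dx":0,"dy":0,"dz":-3,"wx":0,"wy":0,"wz":0,"grip":4},
    {"dx":0,"dy":0,"dz":-6,"wx":0,"wy":0,"wz":0,"grip":4},
    {"dx":0,"dy":0,"dz":-9,"wx":0,"wy":0,"wz":0,"grip":4},
    {"dx":0,"dy":0,"dz":-12,"wx":0,"wy":0,"wz":0,"grip":4},
    {"dx":0,"dy":0,"dz":-15,"wx":0,"wy":0,"wz":0,"grip":4},
    {"dx":0,"dy":0,"dz":-18,"wx":0,"wy":0,"wz":0,"grip":4},
    {"dx":0,"dy":0,"dz":-20,"wx":0,"wy":0,"wz":0,"grip":4},
    {"dx":0,"dy":0,"dz":-20,"wx":0,"wy":0,"wz":0,"grip":4},
    {"dx":0,"dy":0,"dz":-20,"wx":0,"wy":0,"wz":0,"grip":4}
  ]
}}

```text
clock: 5.45
eef_pos: [0.4973, -0.3441, 0.2024]
tool_rot: [-0.242, 0.97, 0.0, -0.0]
ft_force: [-0.4, 0.3, -2.8]
grip_width: 0.0493
grasp_force: 64.1
```

```bash
cat > m3.py <<'E'
from h import *
# board from the top image: edges of the sloping plane
z=np.load('top1.npz'); im,d=z['im'],z['d']; c=json.load(open('top1.json')); P=cloud(c,d)
hsv=cv2.cvtColor(im,cv2.COLOR_RGB2HSV)
m=cv2.inRange(hsv,(8,60,90),(25,255,255)); k=np.zeros_like(m); k[120:184,228:312]=m[120:184,228:312]
cn=max(cv2.findContours(k,0,2)[0],key=cv2.contourArea); r=cv2.minAreaRect(cn); print('px rect',r)
print('mean hsv', hsv[150,270],hsv[182,270],hsv[178,270])
box=cv2.boxPoints(r)
# rays onto the plane through (x0,0,.075) slope 30deg, normal n
for x0 in (.617,.62):
    n=np.array([-.5,0,np.sqrt(.75)]); o,dd=ray(c,cn.reshape(-1,2))
    W=o+dd*(((np.array([x0,0,.075])-o)@n)/(dd@n))[:,None]
    s=(W-[x0,0,.075])@np.array([np.sqrt(.75),0,.5]); q=cv2.minAreaRect(np.float32(np.c_[s,W[:,1]]*1000)); print(x0,q)
print(monitor.get_obs()['grip_width'],monitor.get_obs()['grasp_force'],monitor.get_obs()['ft_force'])
E
python3 m3.py; python3 -c "
from h import *
go([.50,-.10,.26],Rd(180)); print(monitor.get_obs()['eef_pos'])"
```

```text
px rect ((270.0, 152.5), (53.0, 66.0), 90.0)
mean hsv [ 17 110 135] [ 10 111  71] [ 18 107 126]
0.617 ((6.046867370605469, -7.559242248535156), (161.720703125, 190.52659606933594), 1.1623705625534058)
0.62 ((2.9504470825195312, -7.561958312988281), (161.90994262695312, 190.74957275390625), 1.1623706817626953)
0.04931878762749263 64.07583475112915 [-0.40578639  0.27070915 -2.82995121]
cm [-11.7   21.43  -5.74] rad [ 0.001 -0.001  0.489]
[ 0.49730701 -0.34412008  0.20242808]
```

```bash
cat >> h.py <<'E'
BO=[.617,-.0075,.075]; BY=1.1
def bed(x,y,z,yaw=None):
    Q=R.from_euler('z',BY,degrees=True)*R.from_euler('y',-30,degrees=True); return np.array(BO)+Q.apply(np.array([x,y,z])/1000.)
RB=lambda yaw=BY:R.from_euler('z',yaw,degrees=True)*Rd(180,30)
E
python3 -c "
from h import *
print(bed(0,0,90)); go(bed(0,0,90),RB())"
```

```text
[ 0.57200829 -0.00836388  0.15294229]
cm [-22.37  26.12   4.96] rad [ 0.124 -0.515  0.459]
```

{"api": "arm_command", "payload": {
  "increments": [
    {"dx":-1.5,"dy":1.5,"dz":0,"wx":0.01,"wy":-0.03,"wz":0.03,"grip":4},
    {"dx":-4,"dy":4.5,"dz":0,"wx":0.02,"wy":-0.08,"wz":0.07,"grip":4},
    {"dx":-6.5,"dy":7.6,"dz":0,"wx":0.035,"wy":-0.14,"wz":0.13,"grip":4},
    {"dx":-9,"dy":10.5,"dz":0,"wx":0.05,"wy":-0.21,"wz":0.19,"grip":4},
    {"dx":-11.5,"dy":13.5,"dz":0,"wx":0.07,"wy":-0.28,"wz":0.25,"grip":4},
    {"dx":-14,"dy":16.5,"dz":0.5,"wx":0.085,"wy":-0.35,"wz":0.31,"grip":4},
    {"dx":-16.5,"dy":19.5,"dz":1,"wx":0.1,"wy":-0.41,"wz":0.37,"grip":4},
    {"dx":-19,"dy":22.5,"dz":2,"wx":0.11,"wy":-0.46,"wz":0.41,"grip":4},
    {"dx":-21.2,"dy":24.8,"dz":3,"wx":0.12,"wy":-0.5,"wz":0.44,"grip":4},
    {"dx":-22.4,"dy":26.1,"dz":4,"wx":0.124,"wy":-0.515,"wz":0.459,"grip":4}
  ]
}}

```text
clock: 6.45
eef_pos: [0.5694, -0.0062, 0.1593]
tool_rot: [-0.01, 0.966, 0.003, 0.257]
ft_force: [0.5, -0.8, -2.6]
grip_width: 0.049
grasp_force: 63.9
```

{"api": "arm_command", "payload": {
  "increments": [
    {"dx":0,"dy":0,"dz":0,"wx":0,"wy":0,"wz":0,"grip":4},
    {"dx":0,"dy":0,"dz":0,"wx":0,"wy":0,"wz":0,"grip":4}
  ]
}}

```text
clock: 6.65
eef_pos: [0.5709, -0.0084, 0.1607]
tool_rot: [-0.01, 0.966, 0.002, 0.257]
ft_force: [0.1, 0.2, -2.2]
grip_width: 0.0488
grasp_force: 63.9
```

```bash
python3 -c "
from h import *
im,d,c=shot('wrist'); save('w2.png',im); np.savez('w2.npz',im=im,d=d); json.dump({k:np.array(v).tolist() for k,v in c.items()},open('w2.json','w'))
o=monitor.get_obs();print(o['eef_pos'],o['joint_pos'],o['ft_force']);go(bed(0,0,90),RB())"
```

```text
[ 0.57182669 -0.00911217  0.16185499] [-0.02785674  0.09274613 -0.52136503  0.43532275  0.02246823 -0.04120031] [ 1.4039499  -0.74287719 -2.74452765]
cm [0.43 0.08 0.78] rad [-0.001 -0.002  0.   ]
```

View pics/w2.png

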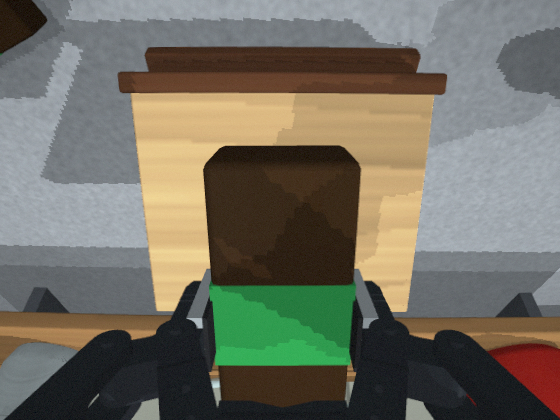

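The held brick is seen from above, its lower end at row ~148, columns 205–360. The board's sides run from (133,95) and (434,97) downwards, and the ledge is at rows 72–95. I'll fit the board plane, its sides, the ledge and the brick.

```bash
cat > m4.py <<'E'
from h import *
import sys
z=np.load('w2.npz'); im,d=z['im'],z['d']; c=json.load(open('w2.json')); P=cloud(c,d)
hsv=cv2.cvtColor(im,cv2.COLOR_RGB2HSV)
wood=cv2.inRange(hsv,(10,40,120),(28,255,255))>0; wood[:90]=0; wood[305:]=0; wood[:, :120]=0; wood[:,450:]=0
q=P[cv2.erode(wood.astype(np.uint8),np.ones((7,7)))>0]; q=q[~np.isnan(q[:,0])]
A=np.c_[q[:,:2],np.ones(len(q))]; s=np.linalg.lstsq(A,q[:,2],rcond=None)[0]
for _ in range(2):
    r=A@s-q[:,2]; k=abs(r)<.004; s=np.linalg.lstsq(A[k],q[k,2],rcond=None)[0]
print('plane slope',np.degrees(np.arctan(np.hypot(*s[:2]))),'az',np.degrees(np.arctan2(s[1],s[0])),'z at nominal origin',s@[BO[0],BO[1],1])
Q=R.from_euler('z',BY,degrees=True)*R.from_euler('y',-30,degrees=True); Qi=Q.inv()
# edge pixels -> rays on the bed's nominal plane -> bed coords
def tobed(px,h=0):
    o,dd=ray(c,px); n=Q.apply([0,0,1]); o0=np.array(BO)+n*h
    return Qi.apply(o+dd*(((o0-o)@n)/(dd@n))[:,None]-BO)*1000
L=[];Rr=[]
for v in range(110,290,4):
    u=np.where(wood[v])[0]; L.append((u[0]-.5,v)); Rr.append((u[-1]+.5,v))
for nm,e in(('left',L),('right',Rr)):
    b=tobed(e); f=np.polyfit(b[:,0],b[:,1],1); r=b[:,1]-np.polyval(f,b[:,0]); k=abs(r)<2; f=np.polyfit(b[k,0],b[k,1],1); print(nm,'y at 0',f[1],'angle',np.degrees(np.arctan(f[0])),k.sum())
T=[]
for u in list(range(140,200,4))+list(range(365,428,4)):
    v=np.where(wood[90:140,u])[0]; T.append((u,90+v[0]-.5))
b=tobed(T); f=np.polyfit(b[:,1],b[:,0],1); print('wood top x at y0',f[1],np.degrees(np.arctan(f[0])))
# cloud: ledge top
B=Qi.apply((P.reshape(-1,3)-BO)).reshape(P.shape)*1000
mm=(B[...,2]>10)&(B[...,2]<22)&(abs(B[...,1])<110)&(B[...,0]<-50)&(B[...,0]>-100)
print('ledge x',np.nanpercentile(B[mm][:,0],[2,50,98]),'z',np.nanmedian(B[mm][:,2]))
# brick
o=monitor.get_obs(); dark=(B[...,2]>110)&(B[...,2]<145)&(abs(B[...,1])<45)&(np.indices(d.shape)[0]<290)
g=B[dark]; tz=np.nanmedian(g[:,2]); top=g[abs(g[:,2]-tz)<3]
S=np.linalg.lstsq(np.c_[top[:,:2],np.ones(len(top))],top[:,2],rcond=None)[0]
print('brick top z',tz,'tilt',np.degrees(S[:2]),'low end',np.percentile(top[:,0],1),'y',np.percentile(top[:,1],[1,99]))
for lo in range(-55,15,20):
    t=top[(top[:,0]>lo)&(top[:,0]<lo+20)]
    if len(t)>50: print(lo,np.percentile(t[:,1],[1,99]),np.percentile(t[:,1],[1,99]).mean())
print('tcp bed',Qi.apply(o['eef_pos']-np.array(BO))*1000)
E
python3 m4.py
```

```text
plane slope 30.010482328934472 az 0.7496870498856475 z at nominal origin 0.07572610538282282
left y at 0 -95.5662703375689 angle -0.2480144408726068 45
right y at 0 93.53636768488435 angle -0.1478517254558348 45
wood top x at y0 -74.63883802903555 0.16664148636284454
ledge x [-86.55469646 -80.83172054 -75.16511204] z 16.49267301219133
brick top z 127.03805844480567 tilt [ 0.34691617 -0.02243218] low end -56.85875486061509 y [-24.49653226  23.64555139]
-55 [-24.52480356  23.60618627] -0.4593086421346442
-35 [-24.40478886  23.6460726 ] -0.3793581311751506
-15 [-25.27514653  24.4176661 ] -0.42874021515361527
tcp bed [ 4.28667028 -0.74465965 97.81659427]
```

```bash
sed -i 's/^BO=.*/BO=[.6155,-.0085,.075]; BY=0.9/' h.py; cat >> h.py <<'E'
def tb():
    Q=R.from_euler('z',BY,degrees=True)*R.from_euler('y',-30,degrees=True); return np.round(Q.inv().apply(monitor.get_obs()['eef_pos']-np.array(BO))*1000,1)
E
python3 -c "
from h import *
print(tb()); go(bed(-8,-.3,8),RB())"
```

```text
[ 5.6  0.1 97.1]
cm [ 1.34 -0.04  8.91] rad [ 0.001 -0.002  0.003]
```

{"api": "arm_command", "payload": {
  "increments": [
    {"dx":0.3,"dy":0,"dz":1,"wx":0,"wy":-0.002,"wz":0.003,"grip":4},
    {"dx":0.6,"dy":0,"dz":2.5,"wx":0,"wy":-0.002,"wz":0.003,"grip":4},
    {"dx":1,"dy":0,"dz":4,"wx":0,"wy":-0.002,"wz":0.003,"grip":4},
    {"dx":1.3,"dy":0,"dz":5.5,"wx":0,"wy":-0.002,"wz":0.003,"grip":4},
    {"dx":1.3,"dy":0,"dz":7,"wx":0,"wy":-0.002,"wz":0.003,"grip":4},
    {"dx":1.3,"dy":0,"dz":8,"wx":0,"wy":-0.002,"wz":0.003,"grip":4},
    {"dx":1.3,"dy":0,"dz":8.5,"wx":0,"wy":-0.002,"wz":0.003,"grip":4},
    {"dx":1.3,"dy":0,"dz":8.8,"wx":0,"wy":-0.002,"wz":0.003,"grip":4},
    {"dx":1.3,"dy":0,"dz":8.8,"wx":0,"wy":-0.002,"wz":0.003,"grip":4},
    {"dx":1.3,"dy":0,"dz":8.8,"wx":0,"wy":-0.002,"wz":0.003,"grip":4}
  ]
}}

```text
clock: 7.7
eef_pos: [0.6059, -0.0083, 0.0812]
tool_rot: [-0.008, 0.965, 0.003, 0.261]
ft_force: [-0.1, -0.8, -2.1]
grip_width: 0.0489
grasp_force: 64.0
```

```bash
python3 -c "
from h import *
print(tb(),monitor.get_obs()['ft_force']); go(bed(-12,-.3,4.5),RB())"
```

```text
[-5.2  0.4 10.1] [-0.12610194 -0.8407241  -2.13684938]
cm [ 0.68 -0.07  0.56] rad [0.001 0.004 0.   ]
```

{"api": "arm_command", "payload": {
  "increments": [
    {"dx":0.2,"dy":0,"dz":0.2,"wx":0,"wy":0.002,"wz":0,"grip":4},
    {"dx":0.2,"dy":0,"dz":0.35,"wx":0,"wy":0.002,"wz":0,"grip":4},
    {"dx":0.2,"dy":0,"dz":0.5,"wx":0,"wy":0.002,"wz":0,"grip":4},
    {"dx":0.3,"dy":0,"dz":0.5,"wx":0,"wy":0.002,"wz":0,"grip":4},
    {"dx":0.45,"dy":0,"dz":0.5,"wx":0,"wy":0.002,"wz":0,"grip":4},
    {"dx":0.55,"dy":0,"dz":0.5,"wx":0,"wy":0.002,"wz":0,"grip":4},
    {"dx":0.55,"dy":0,"dz":0.5,"wx":0,"wy":0.002,"wz":0,"grip":4}
  ]
}}

```text
clock: 8.4
eef_pos: [0.6031, -0.0082, 0.0733]
tool_rot: [-0.008, 0.966, 0.003, 0.259]
ft_force: [0.3, 0.0, -2.4]
grip_width: 0.049
grasp_force: 64.0
```

```bash
python3 -c "
from h import *
print(tb(),monitor.get_obs()['ft_force']); go(bed(-12,-.3,4.5),RB())"
```

```text
[-11.6   0.5   4.7] [ 0.26130866  0.04268231 -2.35663604]
cm [ 0.04 -0.08  0.02] rad [0.001 0.001 0.   ]
```

{"api": "arm_command", "payload": {
  "increments": [
    {"dx":0.05,"dy":-0.05,"dz":0.05,"wx":0,"wy":0,"wz":0,"grip":4},
    {"dx":0.1,"dy":-0.05,"dz":0.1,"wx":0,"wy":0,"wz":0,"grip":4},
    {"dx":0.1,"dy":-0.05,"dz":0.1,"wx":0,"wy":0,"wz":0,"grip":4},
    {"dx":0.1,"dy":-0.05,"dz":0.1,"wx":0,"wy":0,"wz":0,"grip":4}
  ]
}}

```text
clock: 8.8
eef_pos: [0.6034, -0.0088, 0.0729]
tool_rot: [-0.008, 0.966, 0.002, 0.26]
ft_force: [-4.6, -0.2, 3.5]
grip_width: 0.0491
grasp_force: 64.7
```

```bash
python3 -c "
from h import *
print(tb(),monitor.get_obs()['ft_force']); go(bed(-12,-.3,4.5),RB())"
```

```text
[-11.5  -0.1   4.2] [-4.63775263 -0.17913234  3.53454414]
cm [ 0.05 -0.02 -0.03] rad [0.001 0.002 0.   ]
```

{"api": "arm_command", "payload": {
  "increments": [
    {"dx":0.1,"dy":0,"dz":-0.03,"wx":0,"wy":0,"wz":0,"grip":4},
    {"dx":0.2,"dy":0,"dz":-0.03,"wx":0,"wy":0,"wz":0,"grip":4},
    {"dx":0.2,"dy":0,"dz":-0.03,"wx":0,"wy":0,"wz":0,"grip":4}
  ]
}}

```text
clock: 9.1
eef_pos: [0.602, -0.0088, 0.0721]
tool_rot: [-0.008, 0.965, 0.003, 0.26]
ft_force: [-0.3, 0.4, 2.3]
grip_width: 0.0493
grasp_force: 64.4
```

```bash
python3 -c "
from h import *
print(tb(),monitor.get_obs()['ft_force']); go(bed(-12,-.3,4.5),RB())"
```

```text
[-13.2  -0.1   4.2] [-0.25134243  0.44602796  2.30199722]
cm [-0.12 -0.02 -0.03] rad [0.001 0.003 0.   ]
```

{"api": "arm_command", "payload": {
  "increments": [
    {"dx":0.1,"dy":0,"dz":0,"wx":0,"wy":0,"wz":0,"grip":4},
    {"dx":0.2,"dy":0,"dz":0,"wx":0,"wy":0,"wz":0,"grip":4},
    {"dx":0.2,"dy":0,"dz":0,"wx":0,"wy":0,"wz":0,"grip":4}
  ]
}}

```text
clock: 9.4
eef_pos: [0.6018, -0.0088, 0.0723]
tool_rot: [-0.008, 0.965, 0.003, 0.262]
ft_force: [5.6, 0.3, 3.4]
grip_width: 0.0494
grasp_force: 64.3
```

```bash
python3 -c "
from h import *
f=monitor.get_obs()['ft_force']-np.array([.3,0,-2.4]);print(tb(),f,'slope',f@[.866,0,.5],'norm',f@[-.5,0,.866]); go(bed(-12,-.3,4.5),RB())"
```

```text
[-13.2  -0.1   4.5] [5.2556773  0.28637981 5.76651711] slope 7.434675096159971 norm 2.3659651691609835
cm [-0.12 -0.02 -0.  ] rad [0.001 0.006 0.   ]
```

The brick is against the ledge: 7 N along the slope and no more travel. I'll release it and back off along the board normal.

{"api": "arm_command", "payload": {
  "increments": [
    {"dx":-0.05,"dy":0,"dz":0,"wx":0,"wy":0,"wz":0,"grip":5.5},
    {"dx":-0.05,"dy":0,"dz":0,"wx":0,"wy":0,"wz":0,"grip":8.5},
    {"dx":-0.05,"dy":0,"dz":0,"wx":0,"wy":0,"wz":0,"grip":8.5},
    {"dx":-0.05,"dy":0,"dz":0,"wx":0,"wy":0,"wz":0,"grip":8.5},
    {"dx":-0.05,"dy":0,"dz":0,"wx":0,"wy":0,"wz":0,"grip":8.5},
    {"dx":-0.05,"dy":0,"dz":0,"wx":0,"wy":0,"wz":0,"grip":8.5}
  ]
}}

```text
clock: 10.0
eef_pos: [0.5997, -0.0087, 0.0704]
tool_rot: [-0.008, 0.966, 0.003, 0.259]
ft_force: [0.3, -0.1, -0.0]
grip_width: 0.0853
grasp_force: 0.0
```

{"api": "arm_command", "payload": {
  "increments": [
    {"dx":0,"dy":0,"dz":-1,"wx":0,"wy":0,"wz":0,"grip":8.5},
    {"dx":0,"dy":0,"dz":-3,"wx":0,"wy":0,"wz":0,"grip":8.5},
    {"dx":0,"dy":0,"dz":-5,"wx":0,"wy":0,"wz":0,"grip":8.5},
    {"dx":0,"dy":0,"dz":-7,"wx":0,"wy":0,"wz":0,"grip":8.5},
    {"dx":0,"dy":0,"dz":-9,"wx":0,"wy":0,"wz":0,"grip":8.5},
    {"dx":0,"dy":0,"dz":-11,"wx":0,"wy":0,"wz":0,"grip":8.5},
    {"dx":0,"dy":0,"dz":-12,"wx":0,"wy":0,"wz":0,"grip":8.5},
    {"dx":0,"dy":0,"dz":-12,"wx":0,"wy":0,"wz":0,"grip":8.5},
    {"dx":0,"dy":0,"dz":-12,"wx":0,"wy":0,"wz":0,"grip":8.5}
  ]
}}

```text
clock: 10.9
eef_pos: [0.5398, -0.0099, 0.1745]
tool_rot: [-0.008, 0.966, 0.003, 0.26]
ft_force: [-0.1, 0.5, -0.4]
grip_width: 0.0849
grasp_force: 0.0
```

```bash
cat > m5.py <<'E'
from h import *
im,d,c=shot('wrist'); save('w3.png',im); P=cloud(c,d)
Q=R.from_euler('z',BY,degrees=True)*R.from_euler('y',-30,degrees=True)
B=Q.inv().apply((P.reshape(-1,3)-BO)).reshape(P.shape)*1000
t=B[(B[...,2]>28)&(B[...,2]<40)&(abs(B[...,1])<50)&(abs(B[...,0]+13)<75)]
print('top',cv2.minAreaRect(np.float32(t[:,:2])),np.median(t[:,2]),'xr',np.percentile(t[:,0],[.5,99.5]))
S=np.linalg.lstsq(np.c_[t[:,:2],np.ones(len(t))],t[:,2],rcond=None)[0]; print('tilt',np.degrees(S[:2]))
bd=B[(abs(B[...,2])<5)&(abs(B[...,1])>40)&(abs(B[...,1])<85)&(abs(B[...,0])<65)]; print('board z',np.median(bd[:,2]))
l=B[(B[...,2]>12)&(B[...,2]<20)&(B[...,0]<-65)&(B[...,0]>-95)&(abs(B[...,1])>35)]; print('ledge x',np.percentile(l[:,0],[2,98]),'y',np.percentile(l[:,1],[1,99]))
hsv=cv2.cvtColor(im,cv2.COLOR_RGB2HSV); m=cv2.inRange(hsv,(45,100,30),(80,255,255))>0
g=B[m&(abs(B[...,2]-34)<5)&(abs(B[...,0])<60)]; print('band',np.percentile(g,[1,99],axis=0)[:, :2])
w=(abs(B[...,2])<5)&(abs(B[...,0])<50); print('board y',np.nanpercentile(B[w][:,1],[.3,99.7]))
o=monitor.get_obs(); print(o['eef_pos'],tb())
E
python3 m5.py
```

```text
top ((-13.747909545898438, -0.5692043304443359), (119.75274658203125, 50.83603286743164), 0.01603589579463005) 33.92333562325784 xr [-73.32553833  44.9727333 ]
tilt [ 0.12300483 -0.09590699]
board z -0.11526924060502364
ledge x [-85.3536785  -74.34149065] y [-93.02231749  92.92606447]
band [[-30.29479989 -25.27902589]
 [  3.51677703  24.11738508]]
board y [-94.295038    94.07782409]
[ 0.53956329 -0.00984363  0.17390705] [-16.3  -0.2 123.6]
```

View pics/w3.png

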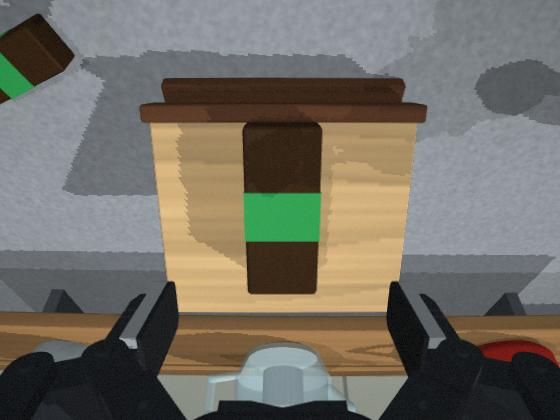

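The brick lies squarely against the ledge, at pixel (283,210). In board coordinates it is at (-13.5, -0.5) mm, with its top at 33.9 mm. On to the gauge.

```bash
python3 -c "
from h import *
go([.455,.311,.23],Rd(180.6))"
```

```text
cm [ 4.07 32.22 -8.8 ] rad [0.002 0.524 0.006]
```

{"api": "arm_command", "payload": {
  "increments": [
    {"dx":0,"dy":1,"dz":-1.5,"wx":0,"wy":0.02,"wz":0,"grip":8.5},
    {"dx":0.2,"dy":4,"dz":-3,"wx":0,"wy":0.06,"wz":0,"grip":8.5},
    {"dx":0.6,"dy":7.5,"dz":-4.5,"wx":0,"wy":0.12,"wz":0,"grip":8.5},
    {"dx":1.2,"dy":11.5,"dz":-6,"wx":0,"wy":0.19,"wz":0,"grip":8.5},
    {"dx":1.8,"dy":15.5,"dz":-7,"wx":0,"wy":0.26,"wz":0,"grip":8.5},
    {"dx":2.4,"dy":19.5,"dz":-8,"wx":0,"wy":0.33,"wz":0,"grip":8.5},
    {"dx":3,"dy":23.5,"dz":-8.8,"wx":0,"wy":0.4,"wz":0,"grip":8.5},
    {"dx":3.5,"dy":27.5,"dz":-8.8,"wx":0,"wy":0.46,"wz":0.003,"grip":8.5},
    {"dx":3.9,"dy":30.5,"dz":-8.8,"wx":0.002,"wy":0.5,"wz":0.005,"grip":8.5},
    {"dx":4.1,"dy":32.2,"dz":-8.8,"wx":0.002,"wy":0.523,"wz":0.006,"grip":8.5}
  ]
}}

```text
clock: 11.95
eef_pos: [0.4547, 0.3134, 0.228]
tool_rot: [-0.006, 1.0, -0.0, -0.001]
ft_force: [0.5, -0.5, -0.7]
grip_width: 0.0851
grasp_force: 0.0
```

{"api": "arm_command", "payload": {
  "increments": [
    {"dx":0,"dy":0,"dz":0,"wx":0,"wy":0,"wz":0,"grip":8.5},
    {"dx":0,"dy":0,"dz":0,"wx":0,"wy":0,"wz":0,"grip":8.5},
    {"dx":0,"dy":0,"dz":0,"wx":0,"wy":0,"wz":0,"grip":8.5}
  ]
}}

```text
clock: 12.25
eef_pos: [0.4548, 0.3098, 0.2298]
tool_rot: [-0.005, 1.0, -0.0, 0.001]
ft_force: [1.2, 0.4, -0.5]
grip_width: 0.0851
grasp_force: 0.0
```

```bash
cat > m6.py <<'E'
from h import *
import sys
im,d,c=shot('wrist'); save(sys.argv[1],im); P=cloud(c,d); Z=P[...,2]
near=np.hypot(P[...,0]-.462,P[...,1]-.312)<.1
hsv=cv2.cvtColor(im,cv2.COLOR_RGB2HSV); yel=cv2.inRange(hsv,(20,120,80),(35,255,255))>0
def rect(n,m):
    p=P[m&near]; print(n,len(p),cv2.minAreaRect(np.float32(p[:,:2]*1000)),np.percentile(Z[m&near],[5,50,95]))
rect('blocktop',yel&(Z>.109)&(Z<.119)); rect('bridge',(Z>.064)&(Z<.075)&~yel)
m=cv2.inRange(hsv,(3,90,60),(20,255,255))>0
rect('pin',(Z>.1155)&(Z<.125))
k=m&(abs(Z-.004)<.006)&(np.hypot(P[...,0]-.465,P[...,1]-.323)<.1)
h=cv2.convexHull(np.float32(P[k][:,:2]*1000)); print('mat circle',cv2.minEnclosingCircle(h),cv2.fitEllipse(h))
o=monitor.get_obs(); print(o['eef_pos'],o['joint_pos']); go([.455,.311,.23],Rd(180.6))
E
python3 m6.py w4.png
```

```text
blocktop 1867 ((460.7854919433594, 311.7857666015625), (33.44757080078125, 33.801055908203125), 0.9012355804443359) [0.11153535 0.11352582 0.11475156]
bridge 3132 ((461.26763916015625, 311.90667724609375), (34.61302185058594, 102.29443359375), 0.9844967126846313) [0.06804831 0.06964173 0.07082699]
pin 102 ((460.2350158691406, 316.1098327636719), (10.710308074951172, 16.252620697021484), 14.208372116088867) [0.11632378 0.11767386 0.11889204]
mat circle ((465.1995544433594, 323.2752380371094), 80.24556732177734) ((465.04595947265625, 322.8369140625), (158.896728515625, 159.22271728515625), 114.5562973022461)
[0.45486831 0.30971959 0.23022233] [ 5.98339416e-01  3.40306710e-01  1.38567031e-01  1.36761441e+00
 -9.93527856e-04  5.89231255e-01]
cm [-0.01  0.13  0.02] rad [-0.     0.002 -0.001]
```

View pics/w4.png

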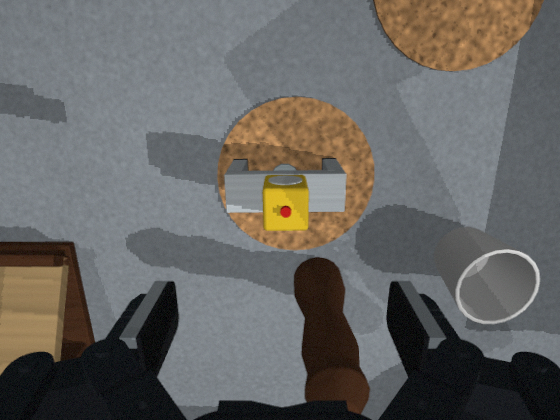

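The wrist view shows the gauge at (285,205) on the mat (centre about (297,172)), clear of the mill and white cup. Gauge is at (0.461, 0.3118), yaw 0.95°, and the mat is at (0.465, 0.323).

```bash
python3 -c "
from h import *
go([.461,.3118,.078],Rd(180.95))"
```

```text
cm [-0.59  0.2  15.22] rad [-0.     0.002 -0.007]
```

{"api": "arm_command", "payload": {
  "increments": [
    {"dx":-0.3,"dy":0.1,"dz":1,"wx":0,"wy":0,"wz":-0.007,"grip":8.5},
    {"dx":-0.6,"dy":0.1,"dz":3,"wx":0,"wy":0,"wz":-0.007,"grip":8.5},
    {"dx":-0.6,"dy":0.1,"dz":5,"wx":0,"wy":0,"wz":-0.007,"grip":8.5},
    {"dx":-0.6,"dy":0.1,"dz":7,"wx":0,"wy":0,"wz":-0.007,"grip":8.5},
    {"dx":-0.6,"dy":0.1,"dz":9,"wx":0,"wy":0,"wz":-0.007,"grip":8.5},
    {"dx":-0.6,"dy":0.1,"dz":11,"wx":0,"wy":0,"wz":-0.007,"grip":8.5},
    {"dx":-0.6,"dy":0.1,"dz":12,"wx":0,"wy":0,"wz":-0.007,"grip":8.5},
    {"dx":-0.6,"dy":0.1,"dz":12.5,"wx":0,"wy":0,"wz":-0.007,"grip":8.5},
    {"dx":-0.6,"dy":0.1,"dz":12.5,"wx":0,"wy":0,"wz":-0.007,"grip":8.5},
    {"dx":-0.6,"dy":0.1,"dz":12.5,"wx":0,"wy":0,"wz":-0.007,"grip":8.5}
  ]
}}

```text
clock: 13.3
eef_pos: [0.4617, 0.3122, 0.1063]
tool_rot: [-0.009, 1.0, 0.001, 0.002]
ft_force: [-0.4, -0.6, 0.2]
grip_width: 0.0846
grasp_force: 0.0
```

```bash
python3 -c "
from h import *
go([.461,.3118,.078],Rd(180.95));print(monitor.get_obs()['ft_force'])"
```

```text
cm [ 0.08 -0.04  2.83] rad [0.001 0.003 0.001]
[-0.36920968 -0.64824154  0.20028346]
```

{"api": "arm_command", "payload": {
  "increments": [
    {"dx":0,"dy":-0.05,"dz":1,"wx":0,"wy":0.002,"wz":0,"grip":8.5},
    {"dx":0,"dy":-0.05,"dz":2,"wx":0,"wy":0.002,"wz":0,"grip":8.5},
    {"dx":0,"dy":-0.05,"dz":2.8,"wx":0,"wy":0.002,"wz":0,"grip":8.5},
    {"dx":0,"dy":-0.05,"dz":2.8,"wx":0,"wy":0.002,"wz":0,"grip":8.5},
    {"dx":0,"dy":-0.05,"dz":2.8,"wx":0,"wy":0.002,"wz":0,"grip":8.5}
  ]
}}

```text
clock: 13.8
eef_pos: [0.4609, 0.3112, 0.0769]
tool_rot: [-0.009, 1.0, -0.0, -0.001]
ft_force: [-0.1, 0.7, -0.2]
grip_width: 0.0852
grasp_force: 0.0
```

```bash
python3 -c "
from h import *
go([.461,.3118,.078],Rd(180.95));print(monitor.get_obs()['ft_force'])"
```

```text
cm [-0.01  0.06 -0.11] rad [-0.    -0.001  0.001]
[-0.11309492  0.67977404 -0.23476809]
```

{"api": "arm_command", "payload": {
  "increments": [
    {"dx":0,"dy":0.05,"dz":0,"wx":0,"wy":0,"wz":0,"grip":2.5},
    {"dx":0,"dy":0.05,"dz":0,"wx":0,"wy":0,"wz":0,"grip":2.5},
    {"dx":0,"dy":0.05,"dz":0,"wx":0,"wy":0,"wz":0,"grip":2.5},
    {"dx":0,"dy":0.05,"dz":0,"wx":0,"wy":0,"wz":0,"grip":2.5},
    {"dx":0,"dy":0.05,"dz":0,"wx":0,"wy":0,"wz":0,"grip":2.5},
    {"dx":0,"dy":0.05,"dz":0,"wx":0,"wy":0,"wz":0,"grip":2.5},
    {"dx":0,"dy":0.05,"dz":0,"wx":0,"wy":0,"wz":0,"grip":2.5},
    {"dx":0,"dy":0.05,"dz":0,"wx":0,"wy":0,"wz":0,"grip":2.5},
    {"dx":0,"dy":0.05,"dz":0,"wx":0,"wy":0,"wz":0,"grip":2.5},
    {"dx":0,"dy":0.05,"dz":0,"wx":0,"wy":0,"wz":0,"grip":2.5}
  ]
}}

```text
clock: 14.8
eef_pos: [0.4616, 0.3122, 0.0779]
tool_rot: [-0.009, 1.0, 0.001, 0.0]
ft_force: [-0.0, 0.8, 4.5]
grip_width: 0.0332
grasp_force: 61.1
```

```bash
python3 -c "
from h import *
o=monitor.get_obs();print(o['ft_force'],o['eef_pos'])"
```

```text
[-0.03480179  0.81348263  4.45263848] [0.46155979 0.31220529 0.07787781]
```

{"api": "arm_command", "payload": {
  "increments": [
    {"dx":0,"dy":0,"dz":-0.5,"wx":0,"wy":0,"wz":0,"grip":2.5},
    {"dx":0,"dy":0,"dz":-2,"wx":0,"wy":0,"wz":0,"grip":2.5},
    {"dx":0,"dy":0,"dz":-4.5,"wx":0,"wy":0,"wz":0,"grip":2.5},
    {"dx":0,"dy":0,"dz":-7.5,"wx":0,"wy":0,"wz":0,"grip":2.5},
    {"dx":0,"dy":0,"dz":-10.5,"wx":0,"wy":0,"wz":0,"grip":2.5},
    {"dx":0,"dy":0,"dz":-13.5,"wx":0,"wy":0,"wz":0,"grip":2.5},
    {"dx":0,"dy":0,"dz":-16,"wx":0,"wy":0,"wz":0,"grip":2.5},
    {"dx":0,"dy":0,"dz":-17.5,"wx":0,"wy":0,"wz":0,"grip":2.5},
    {"dx":0,"dy":0,"dz":-17.5,"wx":0,"wy":0,"wz":0,"grip":2.5},
    {"dx":0,"dy":0,"dz":-17.5,"wx":0,"wy":0,"wz":0,"grip":2.5}
  ]
}}

```text
clock: 15.8
eef_pos: [0.4605, 0.3112, 0.2509]
tool_rot: [-0.009, 1.0, -0.001, -0.001]
ft_force: [0.2, 0.3, -4.3]
grip_width: 0.0337
grasp_force: 60.4
```

```bash
python3 -c "
from h import *
o=monitor.get_obs();print(o['ft_force'],o['eef_pos']); print(bed(-13.4,-.5,144)); go(bed(-13.4,-.5,144),RB())"
```

```text
[ 0.22645922  0.33521064 -4.26493084] [0.46051064 0.31118991 0.25089802]
[ 0.53191343 -0.01031314  0.19300766]
cm [ -6.6  -32.26   5.81] rad [-0.001 -0.526  0.002]
```

{"api": "arm_command", "payload": {
  "increments": [
    {"dx":0,"dy":-1.5,"dz":0,"wx":0,"wy":0,"wz":0,"grip":2.5},
    {"dx":0,"dy":-4.5,"dz":0,"wx":0,"wy":-0.02,"wz":0,"grip":2.5},
    {"dx":-0.5,"dy":-8.5,"dz":0,"wx":0,"wy":-0.06,"wz":0,"grip":2.5},
    {"dx":-1.5,"dy":-12.5,"dz":0,"wx":0,"wy":-0.12,"wz":0,"grip":2.5},
    {"dx":-2.5,"dy":-16.5,"dz":0.3,"wx":0,"wy":-0.2,"wz":0,"grip":2.5},
    {"dx":-3.5,"dy":-20.5,"dz":0.8,"wx":0,"wy":-0.28,"wz":0,"grip":2.5},
    {"dx":-4.5,"dy":-24.5,"dz":1.5,"wx":0,"wy":-0.36,"wz":0,"grip":2.5},
    {"dx":-5.5,"dy":-28,"dz":2.5,"wx":0,"wy":-0.44,"wz":0,"grip":2.5},
    {"dx":-6.2,"dy":-30.8,"dz":3.8,"wx":0,"wy":-0.5,"wz":0,"grip":2.5},
    {"dx":-6.6,"dy":-32.2,"dz":5,"wx":0,"wy":-0.524,"wz":0.002,"grip":2.5}
  ]
}}

```text
clock: 16.8
eef_pos: [0.5287, -0.0121, 0.1985]
tool_rot: [-0.006, 0.966, 0.001, 0.257]
ft_force: [-0.4, 0.3, -4.0]
grip_width: 0.0336
grasp_force: 60.9
```

{"api": "arm_command", "payload": {
  "increments": [
    {"dx":0,"dy":0,"dz":0.3,"wx":0,"wy":0,"wz":0,"grip":2.5},
    {"dx":0,"dy":0,"dz":0.5,"wx":0,"wy":0,"wz":0,"grip":2.5},
    {"dx":0,"dy":0,"dz":0.5,"wx":0,"wy":0,"wz":0,"grip":2.5},
    {"dx":0,"dy":0,"dz":0.5,"wx":0,"wy":0,"wz":0,"grip":2.5}
  ]
}}

```text
clock: 17.2
eef_pos: [0.5358, -0.0082, 0.1985]
tool_rot: [-0.008, 0.966, 0.003, 0.259]
ft_force: [-1.0, -0.3, -3.3]
grip_width: 0.0335
grasp_force: 61.0
```

```bash
cat > m7.py <<'E'
from h import *
import sys
o=monitor.get_obs(); f=np.array(o['ft_force']); print(o['clock'],'tcp bed',tb(),f,'slope',f@[.866,0,.5],'norm',f@[-.5,0,.866])
go(bed(-13.4,-.5,74),RB())
im,d,c=shot('wrist'); save(sys.argv[1],im); P=cloud(c,d)
Q=R.from_euler('z',BY,degrees=True)*R.from_euler('y',-30,degrees=True)
B=Q.inv().apply((P.reshape(-1,3)-BO)).reshape(P.shape)*1000
t0=tb()[2]-74; hsv=cv2.cvtColor(im,cv2.COLOR_RGB2HSV)
g=B[(abs(B[...,2]-(t0+66))<5)&(abs(B[...,1])<70)&(hsv[...,1]<90)]
if len(g)>50: print('bridge top',len(g),np.median(g[:,2]),cv2.minAreaRect(np.float32(g[:,:2])))
if len(g)>50: S=np.linalg.lstsq(np.c_[g[:,:2],np.ones(len(g))],g[:,2],rcond=None)[0]; print('tilt',np.degrees(S[:2]))
t=B[(B[...,2]>30)&(B[...,2]<38)&(abs(B[...,1])<40)&(abs(B[...,0]+13)<75)&(hsv[...,1]>90)]
print('brick',len(t),np.median(t[:,2]),cv2.minAreaRect(np.float32(t[:,:2])))
E
python3 m7.py w5.png
```

```text
17.2 tcp bed [ -7.3   1.6 146.8] [-0.98591062 -0.29520114 -3.33271541] slope -2.520156303513862 norm -2.3931762344562912
cm [ 0.62 -0.22  7.28] rad [0.001 0.001 0.   ]
bridge top 7901 138.533240121706 ((-7.922830581665039, 1.2468986511230469), (34.85221481323242, 102.32502746582031), 0.11428696662187576)
tilt [ 1.72781997 -0.01766013]
brick 7735 33.93564227585849 ((-30.592754364013672, -0.4824695587158203), (50.70036315917969, 86.59072875976562), 89.40876007080078)
```

View pics/w5.png

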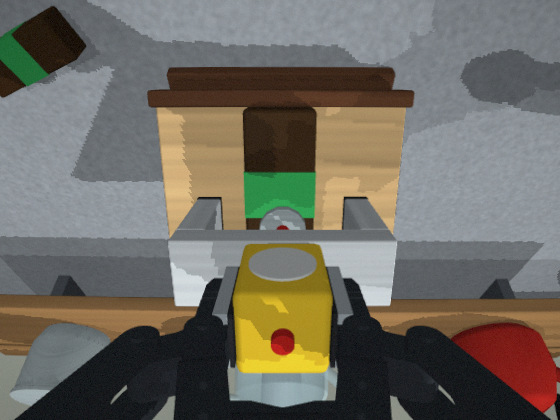

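The gauge is held straight above the brick, with its yellow block at (283,310) and both legs clear of the brick's sides. Lowering in two stages.

{"api": "arm_command", "payload": {
  "increments": [
    {"dx":0.3,"dy":-0.1,"dz":0.5,"wx":0,"wy":0,"wz":0,"grip":2.5},
    {"dx":0.5,"dy":-0.2,"dz":1.5,"wx":0,"wy":0,"wz":0,"grip":2.5},
    {"dx":0.5,"dy":-0.2,"dz":2.5,"wx":0,"wy":0,"wz":0,"grip":2.5},
    {"dx":0.5,"dy":-0.2,"dz":3.3,"wx":0,"wy":0,"wz":0,"grip":2.5},
    {"dx":0.5,"dy":-0.2,"dz":3.5,"wx":0,"wy":0,"wz":0,"grip":2.5},
    {"dx":0.5,"dy":-0.2,"dz":3.5,"wx":0,"wy":0,"wz":0,"grip":2.5},
    {"dx":0.5,"dy":-0.2,"dz":3.5,"wx":0,"wy":0,"wz":0,"grip":2.5}
  ]
}}

```text
clock: 17.95
eef_pos: [0.5486, -0.0107, 0.1652]
tool_rot: [-0.007, 0.966, 0.002, 0.259]
ft_force: [0.0, 0.4, -3.8]
grip_width: 0.0337
grasp_force: 61.1
```

```bash
sed -i 's/+66))<5)/+66))<2.5)/' m7.py; python3 m7.py w6.png
```

```text
17.95 tcp bed [-12.9  -1.2 111.5] [ 0.00495214  0.40314035 -3.81638542] slope -1.9039041514312478 norm -3.307465842731287
cm [0.05 0.07 3.75] rad [ 0.001  0.    -0.001]
bridge top 7386 103.33892872813229 ((-13.428853988647461, -1.4917716979980469), (102.54467010498047, 34.66899108886719), 89.91254425048828)
tilt [ 0.22374672 -0.03425745]
brick 7895 33.9001677618203 ((-40.32099533081055, -6.834636688232422), (63.22477722167969, 66.63385772705078), 89.9831314086914)
```

{"api": "arm_command", "payload": {
  "increments": [
    {"dx":0,"dy":0.1,"dz":0.5,"wx":0,"wy":0,"wz":0,"grip":2.5},
    {"dx":0,"dy":0.1,"dz":1.2,"wx":0,"wy":0,"wz":0,"grip":2.5},
    {"dx":0,"dy":0.1,"dz":1.9,"wx":0,"wy":0,"wz":0,"grip":2.5},
    {"dx":0,"dy":0.1,"dz":2.6,"wx":0,"wy":0,"wz":0,"grip":2.5},
    {"dx":0,"dy":0.1,"dz":3.1,"wx":0,"wy":0,"wz":0,"grip":2.5},
    {"dx":0,"dy":0.1,"dz":3.4,"wx":0,"wy":0,"wz":0,"grip":2.5},
    {"dx":0,"dy":0.1,"dz":3.4,"wx":0,"wy":0,"wz":0,"grip":2.5},
    {"dx":0,"dy":0.1,"dz":3.4,"wx":0,"wy":0,"wz":0,"grip":2.5}
  ]
}}

```text
clock: 18.8
eef_pos: [0.5655, -0.0094, 0.1357]
tool_rot: [-0.007, 0.966, 0.002, 0.259]
ft_force: [-0.2, -0.1, -0.9]
grip_width: 0.033
grasp_force: 61.2
```

```bash
python3 m7.py w7.png
```

```text
18.8 tcp bed [-13.   -0.2  77.6] [-0.2118423  -0.12388688 -0.93535701] slope -0.6511339344235931 norm -0.7040980188580274
cm [ 0.04 -0.03  0.36] rad [ 0.001  0.    -0.001]
bridge top 7418 69.39527648061275 ((-13.486194610595703, -0.5658187866210938), (34.631683349609375, 102.37619018554688), 0.1653304547071457)
tilt [ 0.29332742 -0.05036303]
brick 9286 33.84829659590751 ((-47.13930892944336, -0.48901939392089844), (50.43609619140625, 52.74803161621094), 89.75434112548828)
```

{"api": "arm_command", "payload": {
  "increments": [
    {"dx":0,"dy":0,"dz":0.12,"wx":0,"wy":0,"wz":0,"grip":2.5},
    {"dx":0,"dy":0,"dz":0.24,"wx":0,"wy":0,"wz":0,"grip":2.5},
    {"dx":0,"dy":0,"dz":0.36,"wx":0,"wy":0,"wz":0,"grip":2.5},
    {"dx":0,"dy":0,"dz":0.4,"wx":0,"wy":0,"wz":0,"grip":2.5},
    {"dx":0,"dy":0,"dz":0.4,"wx":0,"wy":0,"wz":0,"grip":2.5},
    {"dx":0,"dy":0,"dz":0.4,"wx":0,"wy":0,"wz":0,"grip":2.5}
  ]
}}

```text
clock: 19.45
eef_pos: [0.5673, -0.0093, 0.1326]
tool_rot: [-0.007, 0.966, 0.002, 0.259]
ft_force: [-5.5, 0.7, 4.2]
grip_width: 0.0336
grasp_force: 62.4
```

```bash
python3 m7.py w8.png
```

```text
19.45 tcp bed [-12.9  -0.1  74. ] [-5.49540295  0.68399431  4.2442398 ] slope -2.636899058771952 norm 6.423213143319366
cm [ 0.05 -0.04  0.  ] rad [ 0.001  0.001 -0.001]
bridge top 7456 65.80832896768237 ((-13.500123023986816, -0.374603271484375), (102.50897216796875, 34.84959030151367), 89.81658172607422)
tilt [ 0.43238063 -0.06407818]
brick 9464 33.85089784695021 ((-47.89948654174805, -0.5333919525146484), (50.5091667175293, 51.444480895996094), 89.97109985351562)
```

Seated: the bridge top is at 65.8 mm (66 expected) with about 7 N on the legs. I'll take out the last 0.3° of pitch, press a touch more and hold for over a second.

{"api": "arm_command", "payload": {
  "increments": [
    {"dx":0,"dy":0,"dz":0.03,"wx":0,"wy":0.005,"wz":0,"grip":2.5},
    {"dx":0,"dy":0,"dz":0.05,"wx":0,"wy":0.005,"wz":0,"grip":2.5},
    {"dx":0,"dy":0,"dz":0.05,"wx":0,"wy":0.005,"wz":0,"grip":2.5},
    {"dx":0,"dy":0,"dz":0.05,"wx":0,"wy":0.005,"wz":0,"grip":2.5},
    {"dx":0,"dy":0,"dz":0.05,"wx":0,"wy":0.005,"wz":0,"grip":2.5},
    {"dx":0,"dy":0,"dz":0.05,"wx":0,"wy":0.005,"wz":0,"grip":2.5},
    {"dx":0,"dy":0,"dz":0.05,"wx":0,"wy":0.005,"wz":0,"grip":2.5},
    {"dx":0,"dy":0,"dz":0.05,"wx":0,"wy":0.005,"wz":0,"grip":2.5},
    {"dx":0,"dy":0,"dz":0.05,"wx":0,"wy":0.005,"wz":0,"grip":2.5},
    {"dx":0,"dy":0,"dz":0.05,"wx":0,"wy":0.005,"wz":0,"grip":2.5}
  ]
}}

```text
clock: 20.5
eef_pos: [0.5676, -0.0094, 0.1328]
tool_rot: [-0.007, 0.966, 0.002, 0.257]
ft_force: [-9.2, 0.3, 9.0]
grip_width: 0.0335
grasp_force: 63.2
```

```bash
python3 m7.py w9.png; python3 -c "
from h import *
im,d,c=shot('scene'); save('s2.png',cv2.resize(im[190:320,200:350],None,fx=4,fy=4))"
```

```text
20.5 tcp bed [-12.6  -0.1  74. ] [-9.17739014  0.26526999  8.9939392 ] slope -3.450650261654519 norm 12.377446415040831
cm [ 0.08 -0.04  0.  ] rad [ 0.001 -0.004 -0.001]
bridge top 7437 65.83185291368862 ((-13.150630950927734, -0.6198692321777344), (102.71009063720703, 34.845664978027344), 89.96377563476562)
tilt [ 0.16494232 -0.03745459]
brick 9528 33.83581233463459 ((-47.80923843383789, -0.46356773376464844), (50.65510177612305, 51.62071990966797), 89.7946548461914)
```

View pics/s2.png

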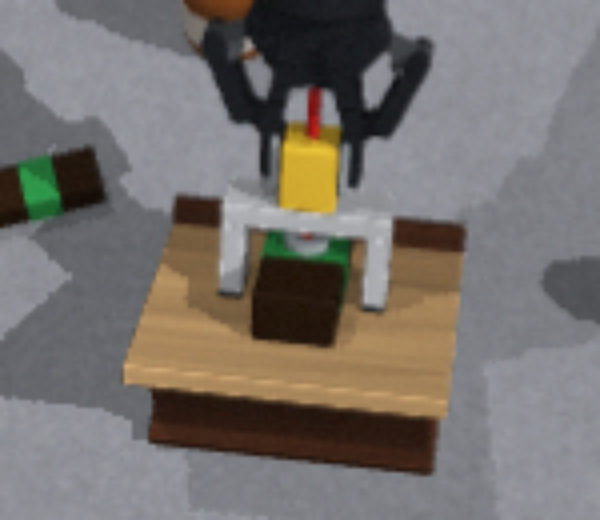

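The scene crop shows the gauge astride the brick, both legs on the board (soles at (230,292) and (373,305)), the foot on the green band and the red pin pushed up at (315,110). I'll hold another second.

{"api": "arm_command", "payload": {
  "increments": [
    {"dx":0,"dy":0,"dz":0,"wx":0,"wy":0,"wz":0,"grip":2.5},
    {"dx":0,"dy":0,"dz":0,"wx":0,"wy":0,"wz":0,"grip":2.5},
    {"dx":0,"dy":0,"dz":0,"wx":0,"wy":0,"wz":0,"grip":2.5},
    {"dx":0,"dy":0,"dz":0,"wx":0,"wy":0,"wz":0,"grip":2.5},
    {"dx":0,"dy":0,"dz":0,"wx":0,"wy":0,"wz":0,"grip":2.5},
    {"dx":0,"dy":0,"dz":0,"wx":0,"wy":0,"wz":0,"grip":2.5},
    {"dx":0,"dy":0,"dz":0,"wx":0,"wy":0,"wz":0,"grip":2.5},
    {"dx":0,"dy":0,"dz":0,"wx":0,"wy":0,"wz":0,"grip":2.5},
    {"dx":0,"dy":0,"dz":0,"wx":0,"wy":0,"wz":0,"grip":2.5},
    {"dx":0,"dy":0,"dz":0,"wx":0,"wy":0,"wz":0,"grip":2.5}
  ]
}}

```text
clock: 21.6
eef_pos: [0.5676, -0.0094, 0.1328]
tool_rot: [-0.007, 0.966, 0.002, 0.257]
ft_force: [-9.2, -0.9, 8.5]
grip_width: 0.0332
grasp_force: 63.2
```

{"api": "arm_command", "payload": {
  "increments": [
    {"dx":0,"dy":0,"dz":-0.5,"wx":0,"wy":0,"wz":0,"grip":2.5},
    {"dx":0,"dy":0,"dz":-1.5,"wx":0,"wy":0,"wz":0,"grip":2.5},
    {"dx":0,"dy":0,"dz":-3,"wx":0,"wy":0,"wz":0,"grip":2.5},
    {"dx":0,"dy":0,"dz":-5,"wx":0,"wy":0,"wz":0,"grip":2.5},
    {"dx":0,"dy":0,"dz":-7,"wx":0,"wy":0,"wz":0,"grip":2.5},
    {"dx":0,"dy":0,"dz":-9,"wx":0,"wy":0,"wz":0,"grip":2.5},
    {"dx":0,"dy":0,"dz":-11,"wx":0,"wy":0,"wz":0,"grip":2.5},
    {"dx":0,"dy":0,"dz":-12,"wx":0,"wy":0,"wz":0,"grip":2.5},
    {"dx":0,"dy":0,"dz":-12,"wx":0,"wy":0,"wz":0,"grip":2.5},
    {"dx":0,"dy":0,"dz":-12,"wx":0,"wy":0,"wz":0,"grip":2.5}
  ]
}}

```text
clock: 22.6
eef_pos: [0.5078, -0.0104, 0.2353]
tool_rot: [-0.007, 0.967, 0.002, 0.256]
ft_force: [-0.3, 0.0, -4.4]
grip_width: 0.0339
grasp_force: 61.3
```

```bash
python3 m5.py; python3 -c "
from h import *
go([.4655,.323,.2],Rd(180.9))"
```

```text
top ((-24.172346115112305, -0.5595016479492188), (50.60007858276367, 99.02973175048828), 89.92794036865234) 33.937898922915494 xr [-73.54663156  22.202593  ]
tilt [ 0.43780152 -0.05053978]
board z -0.10637258273454042
ledge x [-85.43581094 -74.14119383] y [-92.64528452  93.3197878 ]
band [[-30.5827601  -25.38742269]
 [  3.11106114  24.04575522]]
board y [-94.27579049  93.92498882]
[ 0.50766867 -0.01037029  0.2347328 ] [-13.5  -0.2 192.3]
cm [ 4.96 33.39  1.22] rad [ 0.001  0.517 -0.001]
```

{"api": "arm_command", "payload": {
  "increments": [
    {"dx":0.2,"dy":1.5,"dz":0,"wx":0,"wy":0.04,"wz":0,"grip":2.5},
    {"dx":0.7,"dy":4.5,"dz":0,"wx":0,"wy":0.11,"wz":0,"grip":2.5},
    {"dx":1.3,"dy":8.5,"dz":0,"wx":0,"wy":0.19,"wz":0,"grip":2.5},
    {"dx":1.9,"dy":12.5,"dz":0,"wx":0,"wy":0.27,"wz":0,"grip":2.5},
    {"dx":2.5,"dy":16.5,"dz":0,"wx":0,"wy":0.35,"wz":0,"grip":2.5},
    {"dx":3.1,"dy":20.5,"dz":0.2,"wx":0,"wy":0.42,"wz":0,"grip":2.5},
    {"dx":3.7,"dy":24.5,"dz":0.5,"wx":0,"wy":0.48,"wz":0,"grip":2.5},
    {"dx":4.3,"dy":28.5,"dz":0.8,"wx":0,"wy":0.51,"wz":0,"grip":2.5},
    {"dx":4.7,"dy":31.5,"dz":1,"wx":0,"wy":0.52,"wz":0,"grip":2.5},
    {"dx":5,"dy":33.4,"dz":1.2,"wx":0.001,"wy":0.521,"wz":-0.001,"grip":2.5}
  ]
}}

```text
clock: 23.65
eef_pos: [0.4658, 0.3259, 0.1984]
tool_rot: [-0.009, 1.0, -0.0, -0.002]
ft_force: [0.4, -0.9, -3.1]
grip_width: 0.0333
grasp_force: 61.2
```

{"api": "arm_command", "payload": {
  "increments": [
    {"dx":0,"dy":0,"dz":0,"wx":0,"wy":0,"wz":0,"grip":2.5},
    {"dx":0,"dy":0,"dz":0,"wx":0,"wy":0,"wz":0,"grip":2.5},
    {"dx":0,"dy":0,"dz":0,"wx":0,"wy":0,"wz":0,"grip":2.5}
  ]
}}

```text
clock: 23.95
eef_pos: [0.4658, 0.3223, 0.2004]
tool_rot: [-0.008, 1.0, -0.001, -0.001]
ft_force: [0.2, -0.3, -3.0]
grip_width: 0.0331
grasp_force: 61.3
```

```bash
cat > m8.py <<'E'
from h import *
import sys
go([.4656,.3234,.078],Rd(180.9)*R.from_rotvec([0,.004,0])); o=monitor.get_obs(); print(o['clock'],o['eef_pos'],o['ft_force'])
im,d,c=shot('wrist'); save(sys.argv[1],im); P=cloud(c,d); Z=P[...,2]; hsv=cv2.cvtColor(im,cv2.COLOR_RGB2HSV)
zb=o['eef_pos'][2]-.0742+.066
p=P[(abs(Z-zb)<.0025)&(np.hypot(P[...,0]-.465,P[...,1]-.323)<.08)&(hsv[...,1]<90)]
S=np.linalg.lstsq(np.c_[p[:,:2],np.ones(len(p))],p[:,2],rcond=None)[0]
print('bridge',cv2.minAreaRect(np.float32(p[:,:2]*1000)),np.median(p[:,2]),'tilt',np.degrees(S[:2]))
E
python3 m8.py w10.png
```

```text
cm [-1.000e-02  1.200e-01  1.224e+01] rad [-0.001  0.001 -0.   ]
23.95 [0.46580744 0.32230268 0.20044953] [ 0.18228842 -0.2535061  -2.97690089]
bridge ((465.22357177734375, 321.78558349609375), (34.72442626953125, 102.48189544677734), 0.7127313613891602) 0.19217152014361166 tilt [ 0.33954411 -0.13790962]
```

{"api": "arm_command", "payload": {
  "increments": [
    {"dx":0,"dy":0.05,"dz":0.5,"wx":0,"wy":0,"wz":0,"grip":2.5},
    {"dx":0,"dy":0.05,"dz":2,"wx":0,"wy":0,"wz":0,"grip":2.5},
    {"dx":0,"dy":0.05,"dz":4,"wx":0,"wy":0,"wz":0,"grip":2.5},
    {"dx":0,"dy":0.05,"dz":6,"wx":0,"wy":0,"wz":0,"grip":2.5},
    {"dx":0,"dy":0.05,"dz":8,"wx":0,"wy":0,"wz":0,"grip":2.5},
    {"dx":0,"dy":0.05,"dz":10,"wx":0,"wy":0,"wz":0,"grip":2.5},
    {"dx":0,"dy":0.05,"dz":11,"wx":0,"wy":0,"wz":0,"grip":2.5},
    {"dx":0,"dy":0.05,"dz":11.6,"wx":0,"wy":0,"wz":0,"grip":2.5},
    {"dx":0,"dy":0.05,"dz":11.6,"wx":0,"wy":0,"wz":0,"grip":2.5},
    {"dx":0,"dy":0.05,"dz":11.6,"wx":0,"wy":0,"wz":0,"grip":2.5}
  ]
}}

```text
clock: 25.0
eef_pos: [0.466, 0.3238, 0.086]
tool_rot: [-0.008, 1.0, 0.0, -0.0]
ft_force: [1.0, 0.4, -3.0]
grip_width: 0.0335
grasp_force: 61.2
```

```bash
python3 m8.py w11.png
```

```text
cm [ 0.04 -0.04  0.8 ] rad [0.001 0.003 0.   ]
25.0 [0.46600679 0.32379916 0.0859951 ] [ 0.96370705  0.42424943 -2.98047105]
bridge ((465.605224609375, 323.41131591796875), (34.55815124511719, 102.28753662109375), 0.8217144012451172) 0.07773029826672925 tilt [ 0.3011492  -0.02904135]
```

{"api": "arm_command", "payload": {
  "increments": [
    {"dx":0.03,"dy":-0.04,"dz":0.2,"wx":0,"wy":0.003,"wz":0,"grip":2.5},
    {"dx":0.03,"dy":-0.04,"dz":0.45,"wx":0,"wy":0.003,"wz":0,"grip":2.5},
    {"dx":0.03,"dy":-0.04,"dz":0.65,"wx":0,"wy":0.003,"wz":0,"grip":2.5},
    {"dx":0.03,"dy":-0.04,"dz":0.8,"wx":0,"wy":0.003,"wz":0,"grip":2.5},
    {"dx":0.03,"dy":-0.04,"dz":0.82,"wx":0,"wy":0.003,"wz":0,"grip":2.5},
    {"dx":0.03,"dy":-0.04,"dz":0.82,"wx":0,"wy":0.003,"wz":0,"grip":2.5}
  ]
}}

```text
clock: 25.65
eef_pos: [0.4651, 0.3231, 0.0779]
tool_rot: [-0.008, 1.0, 0.0, -0.002]
ft_force: [-2.0, -2.3, 5.5]
grip_width: 0.0335
grasp_force: 62.3
```

```bash
python3 m8.py w12.png
```

```text
cm [-0.05  0.03 -0.01] rad [ 0. -0.  0.]
25.65 [0.46512246 0.32309213 0.07793469] [-1.96189484 -2.32581192  5.51009704]
bridge ((464.7679748535156, 322.6420593261719), (34.911109924316406, 102.09110260009766), 0.8376614451408386) 0.06969159693608362 tilt [ 0.05056866 -0.06282811]
```

Standing on the mat, within 1 mm of its centre. I'll open and retreat straight up.

{"api": "arm_command", "payload": {
  "increments": [
    {"dx":0,"dy":0,"dz":-0.05,"wx":0,"wy":0,"wz":0,"grip":4},
    {"dx":0,"dy":0,"dz":-0.05,"wx":0,"wy":0,"wz":0,"grip":6},
    {"dx":0,"dy":0,"dz":-0.05,"wx":0,"wy":0,"wz":0,"grip":8.5},
    {"dx":0,"dy":0,"dz":-0.05,"wx":0,"wy":0,"wz":0,"grip":8.5},
    {"dx":0,"dy":0,"dz":-0.05,"wx":0,"wy":0,"wz":0,"grip":8.5},
    {"dx":0,"dy":0,"dz":-0.05,"wx":0,"wy":0,"wz":0,"grip":8.5},
    {"dx":0,"dy":0,"dz":-0.05,"wx":0,"wy":0,"wz":0,"grip":8.5}
  ]
}}

```text
clock: 26.4
eef_pos: [0.4651, 0.3231, 0.0773]
tool_rot: [-0.008, 1.0, -0.0, -0.003]
ft_force: [-0.6, -0.1, 0.4]
grip_width: 0.0852
grasp_force: 0.0
```

{"api": "arm_command", "payload": {
  "increments": [
    {"dx":0,"dy":0,"dz":-1,"wx":0,"wy":0,"wz":0,"grip":8.5},
    {"dx":0,"dy":0,"dz":-3,"wx":0,"wy":0,"wz":0,"grip":8.5},
    {"dx":0,"dy":0,"dz":-5,"wx":0,"wy":0,"wz":0,"grip":8.5},
    {"dx":0,"dy":0,"dz":-8,"wx":0,"wy":0,"wz":0,"grip":8.5},
    {"dx":0,"dy":0,"dz":-11,"wx":0,"wy":0,"wz":0,"grip":8.5},
    {"dx":0,"dy":0,"dz":-14,"wx":0,"wy":0,"wz":0,"grip":8.5},
    {"dx":0,"dy":0,"dz":-16,"wx":0,"wy":0,"wz":0,"grip":8.5},
    {"dx":0,"dy":0,"dz":-16,"wx":0,"wy":0,"wz":0,"grip":8.5},
    {"dx":0,"dy":0,"dz":-16,"wx":0,"wy":0,"wz":0,"grip":8.5}
  ]
}}

```text
clock: 27.3
eef_pos: [0.466, 0.3232, 0.2379]
tool_rot: [-0.008, 1.0, 0.0, -0.002]
ft_force: [0.3, -0.2, -0.2]
grip_width: 0.0851
grasp_force: 0.0
```

```bash
python3 m6.py w13.png; python3 -c "
from h import *
im,d,c=shot('scene'); save('s3.png',im)"
```

```text
blocktop 1821 ((465.02001953125, 322.6272888183594), (34.55572509765625, 33.563899993896484), 1.4492757320404053) [0.11155128 0.11350374 0.11471808]
bridge 2991 ((464.6390686035156, 322.8813171386719), (34.1746826171875, 102.48368835449219), 0.7267115116119385) [0.06807921 0.06968694 0.07086678]
pin 104 ((461.331787109375, 320.44036865234375), (19.858205795288086, 16.737552642822266), 86.33634185791016) [0.11564978 0.11746868 0.1188118 ]
mat circle ((465.0409851074219, 323.0254821777344), 80.02591705322266) ((465.0020446777344, 322.6253356933594), (158.77732849121094, 158.98980712890625), 142.4439239501953)
[0.46548423 0.3228682  0.23679918] [0.60504167 0.37667757 0.20825329 1.40770002 0.00259108 0.5890004 ]
cm [ 1.06 -1.17  0.69] rad [-0.001 -0.006  0.006]
```

View pics/s3.png

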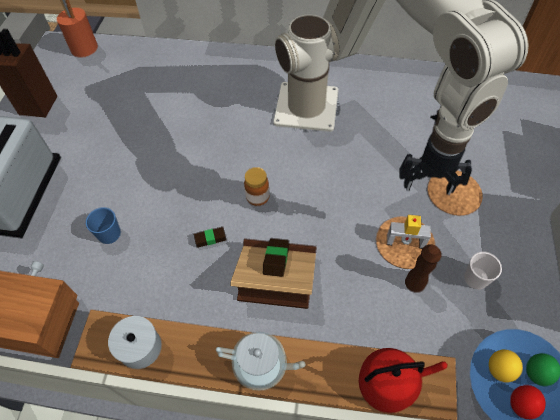

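The brick lies on the board at (276,257) and the gauge stands upright in the middle of its mat at (406,238). The cups, mill and honey jar are where they started, and the gripper is clear.

```bash
python3 -c "
from h import *
print(job.job_done())"
```

```text
the job is handed in; nothing more can be done
None
```

The job is done and handed in at about 27 s: the brick (top measured at 34 mm) lies against the ledge, the gauge sat on it for about 2 s, held by the gripper rather than left free, and it stands upright within 1 mm of the mat's centre, with nothing else moved.

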